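Clip the microscope logbook shut

ROBOT

A 6-joint arm with a two-finger parallel gripper is mounted at the origin on the work surface. World frame = base frame: x ahead of the robot, y to its left, z up, the work surface at z = 0. Lengths are in m, angles in rad, forces in N, time in s.
With the tool pointing down it reaches from about 0.35 to 0.85 m from the base axis. Payload 8.1 kg.
Tool frame: the origin (TCP) lies at the centre of the arm's flange, where the gripper is bolted on; the fingertips stand 186 mm ahead of it and the grasp point (between the pads) lies 167 mm ahead of it (robot.grasp_offset is the distance from the TCP to the grasp point, in m); z points along the fingers, y is the line along which they close (so a half turn about z gives the same grasp; the last joint's range is limited). The gripper opens to 93 mm and grips with 3 to 60 N. Pads are 15 mm wide; open, the fingers measure 128 mm over their backs; the gripper's body (75 mm by 188 mm) begins 65 mm behind the grasp point.
Start: joints at [-1.221, 0.13, 1.488, -0, 1.523, -0.085], TCP at [0.253, -0.544, 0.405] pointing down, gripper open.
Joint ranges: [-2.96, 2.96], [-0.89, 2.26], [0.02, 2.5], [-1.34, 4.48], [0, 2.73], [-2.66, 2.66]. Speed limits (rad/s): [2.39, 2.39, 2.79, 3.14, 3.14, 3.14].

INTERFACE

Orientations are given as a rotation vector (axis times angle).
In Python, from plant import robot gives the robot as it stands.
- The arm moves only by the tool drive_tool, never from a script. Its argument "moves" is one flat list of numbers, 7 for each row, row after row: the finger opening in mm, from 0 to 93, then the shift along the tool's x, y, z in mm, then the turn, a rotation vector about the tool's x, y, z in degrees. A call has 1 to 8 rows; each row shifts and turns the commanded pose from where the row before left it, along the tool's axes as they then stand; what a row does not reach is not made up. A row lasts 1/10 s, in which the tool goes at most 50 mm and 8.59 degrees, less where a joint would pass 70% of its speed; a pose out of reach is approached as far as the arm can. A call is refused whole if a number of a shift passes 50 or a number of a turn 8.59, either way. A call with a gripper value outside its range is refused whole. The fingers move at their own pace and stop on an object; "grip_force" is the grip in N (left out, the last holds). Time passes only in rows, so rows that do not move let the fingers close. It gives the time, the measured TCP pose, the force, the opening and the grip force at its end, in the units of the state.
- robot.read_state(): the state, without advancing time (a new reading comes with each control period).
- robot.read_camera(name): name is "side" or "top" or "wrist"; returns a dict with "color" (400x640x3 uint8, red, green, blue), "depth" (400x640 float32, m along the optical axis (not along the pixel's ray), 0 where there is no reading), "mtx" (3x3 intrinsics, pixels), "dist_coeffs" ([k1, k2, p1, p2, k3] as OpenCV has them; the pictures are not rectified), "R" (3x3) and "t" (3): a world point X has camera coordinates R X + t. Camera axes: x right, y down, z forward; pixel columns grow to the right and rows downward; lengths in m; the calibration is good to about 2 mm. A picture is of the moment at which its call begins.
- robot.close_job(): hands the job in; it is judged then, once.
The state is a dict: "t": time; "q": joint angles; "dq": joint speeds; "joint_torque": joint torques, N m; "tool_pos": TCP position; "orientation": TCP orientation; "force": force on the tool from outside, world axes, zero at the start; "wrist_torque": the same for the moment, N m; "opening": finger opening in m; "gripper_force": force on a finger pad.
Only numpy, scipy, OpenCV 4.12 (cv2) and the standard library are available. Lean on these libraries where they do the work, as an engineer would, in place of code of your own. Each camera call takes 0.05 s, during which the arm holds its last target. There are 200 camera calls.

TASK

Take the yellow spring clip, squeeze its handles so that its jaws open, and clip it over the top edge of the green logbook that stands in its holder, near the middle of the edge, upright, and with its jaws reaching well down over both covers. Let go so that it stays clipped there, and leave the blue clip where it stands.

Things in the scene. Friction and masses are not known exactly. Their poses are not given: they have to be found in the camera images.
- yellow_clip: Sprung hinged clip, yellow with grey jaw tips, 70 g, standing on its closed jaws. Origin: centre of its underside when closed; z up; the hinge pin lies along y, 45 mm above the origin; jaws and handles move symmetrically along x. A half turn about z is the same. 80 mm tall, 36 wide along y; along x 25 at the jaws and 60 over the tops of the handles, which splay in a V (30 wide along y).
- yellow_grip (a point): Where to squeeze the yellow clip: between its handles, on its axis, 73 mm above its origin, 28 above the pin; same axes. Pinching the handles along x with about 7 N opens the jaws to a stop: handles then parallel, 30 mm over the outsides, up to 43 above the pin; jaws gape 34 mm at the bottom, which lies 41 below the pin. Let go, a spring shuts them; on the book the handles stay about 53 mm wide.
- blue_clip: A second clip of the same make and size, blue with white jaw tips, standing on the bench in the same way: not to be used or moved. Origin and axes as for the yellow clip.
- logbook_edge (a point): Middle of the top edge of the green logbook: rigid, green covers, white pages, 130 mm long, 8 thick, fixed upright in a grey holder (base 160 x 90 x 15 mm). The point is 120 mm above the bench, at mid-thickness; y along the edge, x across the thickness, z up. The cover is clear for 84 mm below the edge. A grey board with dark to white squares, same size, in a white holder, is not it.
Things that resemble listed ones, but are neither listed nor needed, are in the scene too. Of the things shaped like the yellow_clip, the yellow one is meant.

How it is judged:
By the outcome, as a careful person would: the job done as asked, in the order asked, and still so for the second after the job is handed in, with the robot touching nothing.
It also fails if it takes over 35 s, if anything falls off the work surface, if the arm or the gripper's body presses on something with over 40 N, if the wrist force passes 120 N, or if a joint passes its speed limit or range.

## Working session

There is one attempt and no reset: what is moved stays moved. The work goes in short steps, Python scripts to look and compute and a tool call to move; the robot and the scene stay as the last step left them, time stands still between calls to the robot, and variables do not carry over. Pictures are saved under pics/ and viewed, at most 10 in all, crops included, and the job is handed in when it is done.

Besides the shell and the picture viewer there is one more tool, called after "Emit:" as name(argument=value, ...) on one line, values as JSON. drive_tool: Moves the arm, as the interface text tells. Its arguments: {"type":"object","properties":{"moves":{"type":"array","items":{"type":"number"}},"grip_force":{"type":"number"}},"required":["moves"]}

```bash
mkdir -p pics
cat > h.py <<'E'
import numpy as np, cv2
from plant import robot
from scipy.spatial.transform import Rotation as Ro
def cloud(c):
    h,w=c['depth'].shape
    uv=np.stack(np.meshgrid(np.arange(w),np.arange(h)),-1).reshape(-1,1,2).astype(np.float64)
    n=cv2.undistortPoints(uv,c['mtx'],c['dist_coeffs']).reshape(h,w,2)
    d=c['depth'][...,None]
    P=np.concatenate([n*d,d],-1)
    return (P-c['t'])@c['R']   # R^T (P-t)
def save(c,n): cv2.imwrite('pics/'+n,c['color'][...,::-1])
def state(): 
    s=robot.read_state(); print({k:np.round(s[k],4).tolist() for k in('t','q','tool_pos','orientation','force','opening')}); return s
E
python3 - <<'E'
from h import *
a=robot.read_camera('top');b=robot.read_camera('side')
np.savez('c0.npz',top=cloud(a),topc=a['color'],side=cloud(b),sidec=b['color'],dt=a['depth'],ds=b['depth'])
save(a,'top.png');save(b,'side.png')
state()
E
```

```text
{'t': 0.1, 'q': [-1.2214, 0.1311, 1.4892, 0.0, 1.523, -0.0854], 'tool_pos': [0.2527, -0.544, 0.4038], 'orientation': [-3.066, -0.6773, 0.0003], 'force': [-0.2579, 0.0688, 0.6286], 'opening': 0.0932}
```

View pics/top.png

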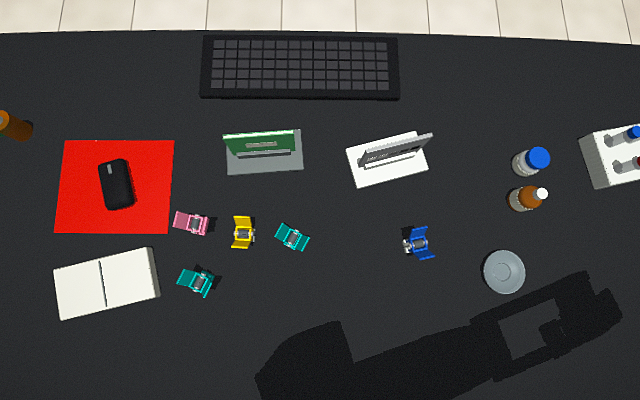

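View pics/side.png

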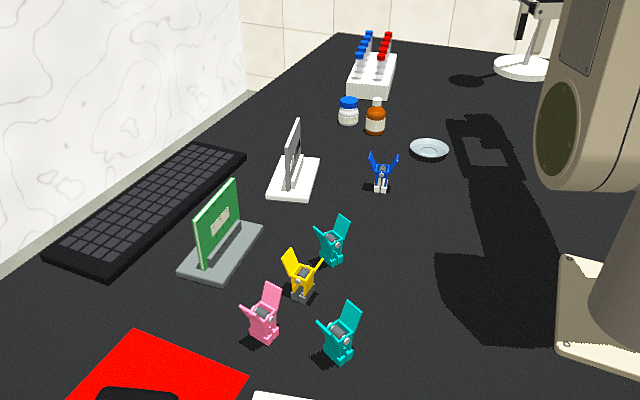

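Candidates in the top view are yellow (242,232), pink (192,222), teal (292,237) and (197,281), and blue (418,242). By the description I choose the yellow clip, which is at (302,275) in the side view. The green logbook is at (262,143), and the grey board at (395,150) is the decoy.

```bash
cat > m.py <<'E'
from h import *
z=np.load('c0.npz')
out={}
for cam in('top','side'):
    P=z[cam];c=z[cam+'c'].astype(int);hsv=cv2.cvtColor(z[cam+'c'],cv2.COLOR_RGB2HSV)
    ok=z['d'+cam[0]]>0
    y=ok&(hsv[...,0]>22)&(hsv[...,0]<34)&(hsv[...,1]>150)&(hsv[...,2]>60)
    g=ok&(hsv[...,0]>50)&(hsv[...,0]<75)&(hsv[...,1]>80)
    for n,m in(('Y',y),('G',g)):
        Q=P[m];print(cam,n,len(Q),np.round(np.percentile(Q,[2,50,98],axis=0),4).tolist())
        out[cam+n]=Q
np.savez('pts.npz',**out)
for cam in('top','side'):
    Q=out[cam+'Y'];Q=Q[(Q[:,2]<.09)]
    T=Q[Q[:,2]>.05]
    (cx,cy),(w,h),an=cv2.minAreaRect((T[:,:2]*1000).astype(np.float32));print(cam,'clip handles rect',cx,cy,w,h,an)
    Q=out[cam+'G'];T=Q[Q[:,2]>.05]
    n=np.linalg.svd(T-T.mean(0))[2][2];print('cover normal',n,T.mean(0),T[:,2].max())
    d=np.array([-n[1],n[0]]);d/=np.linalg.norm(d);s=T[:,:2]@d;print('along',d,np.percentile(s,[.5,99.5]),'perp',np.percentile(T[:,:2]@n[:2],[5,50,95]))
# top of book: everything z>.113 near book
P=z['top'];ok=(P[...,2]>.112)&(P[...,2]<.13)&(z['dt']>0);ok[:,:210]=0;ok[:,320:]=0;ok[:115]=0;ok[180:]=0
T=P[ok];print('booktop',cv2.minAreaRect((T[:,:2]*1000).astype(np.float32)),np.median(T[:,2]),len(T))
big=np.hstack([cv2.resize(z['topc'][195:260,205:285],None,fx=5,fy=5),cv2.resize(z['sidec'][240:305,260:340],None,fx=5,fy=5)])
cv2.imwrite('pics/crop.png',big[...,::-1])
E
python3 m.py
```

```text
top Y 440 [[0.4485, 0.1429, 0.0007], [0.4854, 0.1572, 0.059], [0.5056, 0.1727, 0.0807]]
top G 1038 [[0.3741, -0.0514, -0.0006], [0.6484, 0.1241, 0.0865], [0.7058, 0.2139, 0.1205]]
side Y 729 [[0.449, 0.1428, 0.0172], [0.4876, 0.1628, 0.0538], [0.5056, 0.1733, 0.0819]]
side G 1773 [[0.6416, -0.0109, 0.0008], [0.6474, 0.1327, 0.0827], [0.762, 0.1889, 0.121]]
top clip handles rect 476.41363525390625 158.09523010253906 30.430116653442383 59.158973693847656 88.2697982788086
cover normal [-0.99616732 -0.0789998   0.03754596] [0.64814318 0.12441591 0.09353503] 0.12206684250764642
along [ 0.07905554 -0.99687021] [-0.13670925 -0.00922458] perp [-0.66171254 -0.65491377 -0.65420397]
side clip handles rect 477.51300048828125 157.7341766357422 32.37084197998047 59.37727737426758 88.52883911132812
cover normal [-0.99626586 -0.08495666  0.01538498] [0.64742816 0.13063954 0.09004607] 0.1230396397566492
along [ 0.08496672 -0.99638379] [-0.13418065 -0.00398683] perp [-0.65763295 -0.65598782 -0.65485416]
booktop ((651.0354614257812, 124.69035339355469), (9.375007629394531, 127.81488037109375), 4.596843719482422) 0.11874636004342609 393
```

View pics/crop.png

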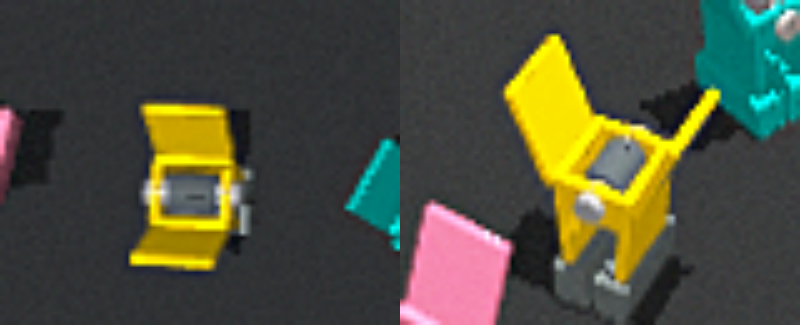

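The crop shows the yellow clip with its grey tips, standing upright, with its x axis about -3° from world x. The clip is at about (0.477, 0.158). The logbook edge is at about (0.651, 0.124), yaw +4.7°. I turn the tool first, then travel.

Emit:
drive_tool(moves=[93,0,0,0,0,0,-7.75,93,0,0,0,0,0,-7.75,93,0,0,0,0,0,-7.75,93,0,0,0,0,0,-7.75,93,0,0,0,0,0,-7.75,93,0,0,0,0,0,-7.75,93,0,0,0,0,0,-7.75,93,0,0,0,0,0,-7.75], grip_force=15)

```text
t: 0.9
tool_pos: [0.2527, -0.544, 0.4041]
orientation: [-2.274, -2.166, -0.001]
force: [-0.3, 0.5, 0.7]
opening: 0.0932
gripper_force: 0.0
```

Emit:
drive_tool(moves=[93,44,12,0,0,0,0,93,44,12,0,0,0,0,93,44,12,0,0,0,0,93,44,12,0,0,0,0,93,44,12,0,0,0,0,93,44,12,0,0,0,0,93,44,12,0,0,0,0,93,44,12,0,0,0,0])

```text
t: 1.7
tool_pos: [0.3676, -0.196, 0.4044]
orientation: [-2.281, -2.16, -0.0]
force: [0.4, -0.1, 0.8]
opening: 0.0932
gripper_force: 0.0
```

Emit:
drive_tool(moves=[93,44,12,0,0,0,0,93,44,12,0,0,0,0,93,44,12,0,0,0,0,93,44,12,0,0,0,0,93,44,12,0,0,0,0,93,44,12,0,0,0,0,93,30,0,0,0,0,0,93,0,0,0,0,0,0])

```text
t: 2.5
tool_pos: [0.4551, 0.0949, 0.4042]
orientation: [-2.275, -2.165, 0.0]
force: [0.7, -0.9, 0.6]
opening: 0.0928
gripper_force: 0.0
```

```bash
cat >> h.py <<'E'
def go(x,y,z,ang):
    "remaining shift (tool axes, mm) and turn (deg); ang = heading of tool y"
    s=robot.read_state();R=Ro.from_rotvec(s['orientation']).as_matrix()
    a=np.radians(ang);Y=np.array([np.cos(a),np.sin(a),0]);Z=np.array([0,0,-1.]);G=np.stack([np.cross(Y,Z),Y,Z],1)
    print('shift',np.round(R.T@(np.array([x,y,z])-s['tool_pos'])*1000,1),'turn',np.round(np.degrees(Ro.from_matrix(R.T@G).as_rotvec()),2))
E
cat > w.py <<'E'
from h import *
c=robot.read_camera('wrist');save(c,'w1.png');P=cloud(c);hsv=cv2.cvtColor(c['color'],cv2.COLOR_RGB2HSV)
m=(c['depth']>0)&(hsv[...,0]>22)&(hsv[...,0]<34)&(hsv[...,1]>150)&(hsv[...,2]>60)
Q=P[m];print(len(Q))
T=Q[Q[:,2]>.05];print(cv2.minAreaRect((T[:,:2]*1000).astype(np.float32)))
H=Q[Q[:,2]>.070];k=H[:,0]>H[:,0].mean()
A,B=[ (lambda r:np.array(r[0]))(cv2.minAreaRect((H[j][:,:2]*1000).astype(np.float32))) for j in(k,~k)]
print(A,B,(A+B)/2,np.degrees(np.arctan2(*(A-B)[::-1])),len(H),Q[:,2].max())
go(.477,.158,.40,-3)
E
python3 w.py
```

```text
1507
((477.9774169921875, 157.38189697265625), (29.82590675354004, 59.14786148071289), 87.01753997802734)
[503.47848511 156.02153015] [452.33416748 158.19734192] [477.90632629 157.10943604] -2.4360419595760088 559 0.08245581754778024
shift [65.7 18.6  4.1] turn [-0.07  0.01  0.12]
```

View pics/w1.png

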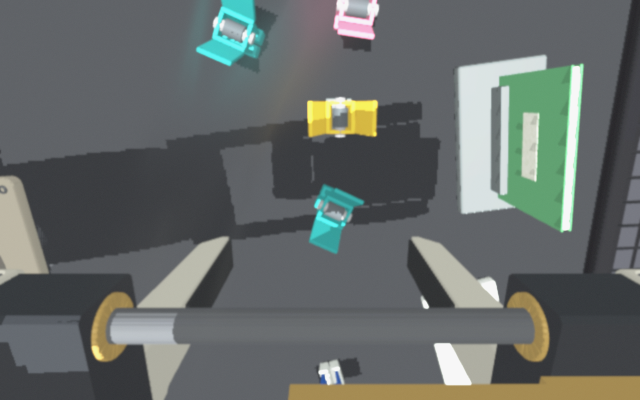

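The wrist view shows the yellow clip at (342,118), aligned with the fingers, and the book edge at (570,145). The refined clip position is (0.478, 0.157), yaw -3°.

Emit:
drive_tool(moves=[93,32,10,0,0,0,0,93,32.5,9.5,0,0,0,0,93,0,0,40,0,0,0,93,0,0,40,0,0,0,93,0,0,40,0,0,0,93,0,0,0,0,0,0,93,0,0,0,0,0,0])

```text
t: 3.25
tool_pos: [0.4782, 0.1542, 0.2849]
orientation: [-2.281, -2.159, 0.003]
force: [0.3, 0.7, 1.0]
opening: 0.0932
gripper_force: 0.0
```

```bash
python3 -c "
from h import *
go(.478,.157,.238,-3)"
```

```text
shift [ 2.8 -0.2 46.9] turn [-0.1   0.04 -0.15]
```

Emit:
drive_tool(moves=[93,2.5,0,23,0,0,0,93,0,0,24,0,0,0,93,0,0,0,0,0,0])

```text
t: 3.55
tool_pos: [0.4784, 0.1572, 0.2378]
orientation: [-2.281, -2.16, 0.002]
force: [-1.1, 1.0, -0.6]
opening: 0.0929
gripper_force: 0.0
```

Emit:
drive_tool(moves=[20,0,0,0,0,0,0,20,0,0,0,0,0,0,20,0,0,0,0,0,0,20,0,0,0,0,0,0,20,0,0,0,0,0,0,20,0,0,0,0,0,0,20,0,0,0,0,0,0,20,0,0,0,0,0,0], grip_force=15)

```text
t: 4.35
tool_pos: [0.479, 0.1579, 0.2396]
orientation: [2.28, 2.16, 0.002]
force: [-4.0, -0.4, 12.9]
opening: 0.0412
gripper_force: 15.0
```

Emit:
drive_tool(moves=[20,0,0,0,0,0,0,20,0,0,0,0,0,0,20,0,0,0,0,0,0])

```text
t: 4.65
tool_pos: [0.479, 0.1579, 0.2396]
orientation: [2.28, 2.16, 0.002]
force: [-3.9, -0.7, 11.9]
opening: 0.0411
gripper_force: 15.0
```

```bash
python3 -c "
from h import *
state();save(robot.read_camera('side'),'s2.png')
i=cv2.imread('pics/s2.png');cv2.imwrite('pics/s2c.png',cv2.resize(i[140:340,200:420],None,fx=2.5,fy=2.5))"
```

```text
{'t': 4.65, 'q': [0.2167, 0.0191, 1.919, 0.0001, 1.2018, 0.2704], 'tool_pos': [0.479, 0.1579, 0.2396], 'orientation': [2.2797, 2.1604, 0.0024], 'force': [-3.9476, -0.6854, 11.905], 'opening': 0.0411}
```

View pics/s2c.png

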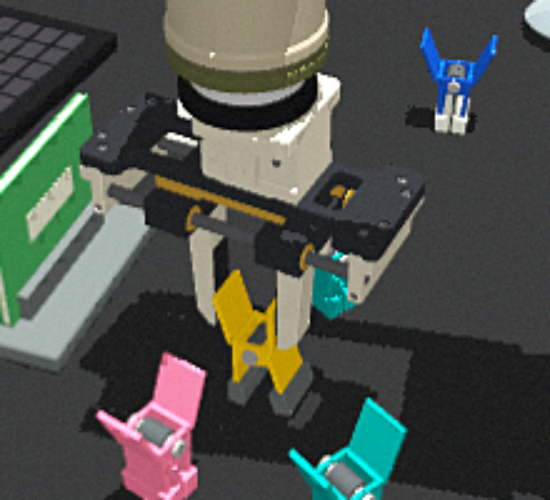

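The jaws are only part open (41 mm opening), and the tool is being pushed up with 12 N, so the clip is bound against the bench. A small lift should relieve it.

Emit:
drive_tool(moves=[20,0,0,-2,0,0,0,20,0,0,-2,0,0,0,20,0,0,0,0,0,0,20,0,0,0,0,0,0], grip_force=15)

```text
t: 5.1
tool_pos: [0.4785, 0.1579, 0.2424]
orientation: [2.28, 2.161, 0.001]
force: [-3.4, -0.4, 7.4]
opening: 0.0318
gripper_force: 14.8
```

Emit:
drive_tool(moves=[20,0,0,-2,0,0,0,20,0,0,-2,0,0,0,20,0,0,-2,0,0,0,20,0,0,0,0,0,0,20,0,0,0,0,0,0], grip_force=18)

```text
t: 5.6
tool_pos: [0.4784, 0.1577, 0.2477]
orientation: [-2.28, -2.161, 0.0]
force: [-0.4, 0.1, -0.5]
opening: 0.0295
gripper_force: 17.9
```

Emit:
drive_tool(moves=[20,0,0,-20,0,0,0,20,0,0,-30,0,0,0,20,0,0,-35,0,0,0,20,0,0,-35,0,0,0,20,0,0,-35,0,0,0,20,0,0,0,0,0,0,20,0,0,0,0,0,0])

```text
t: 6.3
tool_pos: [0.4786, 0.1577, 0.4035]
orientation: [2.28, 2.16, 0.003]
force: [0.1, 0.9, -0.7]
opening: 0.0296
gripper_force: 17.9
```

```bash
cat > b.py <<'E'
from h import *
s=state()
c=robot.read_camera('side');save(c,'s3.png')
i=c['color'][...,::-1];uv=cv2.projectPoints(np.array([s['tool_pos']-[0,0,.2]]),cv2.Rodrigues(c['R'])[0],c['t'],c['mtx'],c['dist_coeffs'])[0].ravel().astype(int);print(uv)
u,v=uv;cv2.imwrite('pics/s3c.png',cv2.resize(i[max(v-90,0):v+90,max(u-90,0):u+90],None,fx=3,fy=3))
P=cloud(c);hsv=cv2.cvtColor(c['color'],cv2.COLOR_RGB2HSV)
m=(c['depth']>0)&(hsv[...,0]>22)&(hsv[...,0]<34)&(hsv[...,1]>150)&(hsv[...,2]>50)&(np.linalg.norm(P[...,:2]-s['tool_pos'][:2],axis=-1)<.06)
Q=P[m]-s['tool_pos'];print(len(Q),np.percentile(Q,[1,50,99],axis=0).round(4))
m=(c['depth']>0)&(np.linalg.norm(P[...,:2]-s['tool_pos'][:2],axis=-1)<.04)&(P[...,2]<s['tool_pos'][2]-.19)&(P[...,2]>s['tool_pos'][2]-.27)
Q=P[m]-s['tool_pos'];print('below tips',len(Q),np.percentile(Q,[1,50,99],axis=0).round(4))
w=robot.read_camera('wrist');save(w,'w3.png');P=cloud(w)
m=(w['depth']>0)&(P[...,2]>.113)&(P[...,2]<.128)&(np.abs(P[...,0]-.651)<.02)&(np.abs(P[...,1]-.124)<.09)
T=P[m];print(len(T), np.median(T[:,2]) if len(T) else 0, cv2.minAreaRect((T[:,:2]*1000).astype(np.float32)) if len(T)>5 else '')
E
python3 b.py
```

```text
{'t': 6.3, 'q': [0.2166, -0.1323, 1.753, -0.0, 1.5188, 0.2705], 'tool_pos': [0.4786, 0.1577, 0.4035], 'orientation': [2.2797, 2.16, 0.0028], 'force': [0.0897, 0.8597, -0.651], 'opening': 0.0296}
[299 191]
916 [[-0.0206 -0.0138 -0.2238]
 [ 0.0057  0.0083 -0.1924]
 [ 0.0195  0.0167 -0.1575]]
below tips 1005 [[-0.0274 -0.015  -0.2387]
 [-0.012   0.0093 -0.2163]
 [ 0.0254  0.0191 -0.1905]]
2194 0.11946332926792733 ((652.1582641601562, 124.72533416748047), (10.003726959228516, 129.65200805664062), 4.654290199279785)
```

View pics/s3c.png

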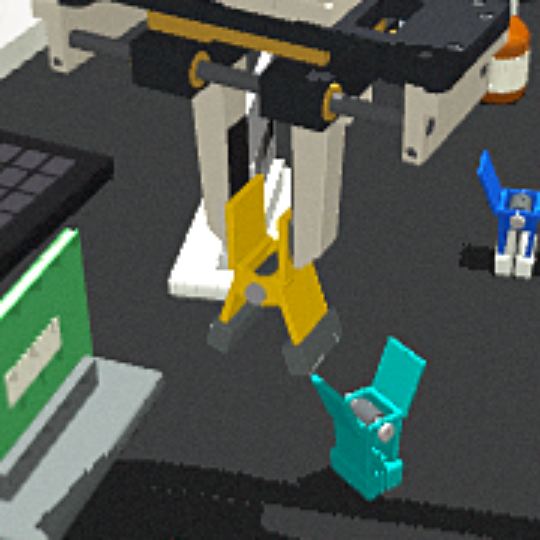

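The clip is held upright with its jaws wide open: pin about 0.2 m below the TCP, tips 0.24 m below. The book centre is refined to (0.6517, 0.1245), yaw 4.65°.

```bash
python3 -c "
from h import *
go(.6525,.1235,.4035,4.65)"
```

```text
shift [-24.6 176.   -2.7] turn [-0.13  0.03 -7.74]
```

Emit:
drive_tool(moves=[20,-4.6,32,0,0,0,0,20,-5,36,0,0,0,0,20,-5,36,0,0,0,0,20,-5,36,0,0,0,0,20,-5,36,0,0,0,0,20,0,0,0,0,0,-7.7,20,0,0,0,0,0,0,20,0,0,0,0,0,0])

```text
t: 7.2
tool_pos: [0.6524, 0.1237, 0.401]
orientation: [-2.133, -2.304, 0.003]
force: [-0.9, 0.5, -0.3]
opening: 0.0291
gripper_force: 18.0
```

```bash
sed -i 's/s3/s4/g;s/w3/w4/g' b.py; python3 b.py; python3 -c "
from h import *
go(.6525,.1235,.3345,4.65)"
```

```text
{'t': 7.2, 'q': [0.1102, 0.306, 1.294, 0.0001, 1.5444, 0.0331], 'tool_pos': [0.6524, 0.1237, 0.401], 'orientation': [-2.1329, -2.3039, 0.0033], 'force': [-0.9196, 0.5206, -0.2644], 'opening': 0.0291}
[208 155]
811 [[-0.0231 -0.0144 -0.2233]
 [ 0.0031  0.0074 -0.1923]
 [ 0.0161  0.0178 -0.09  ]]
below tips 874 [[-0.029  -0.0173 -0.2398]
 [-0.0138  0.0075 -0.2176]
 [ 0.0208  0.0195 -0.1904]]
962 0.11997280075986638 ((652.1177978515625, 124.42623901367188), (7.901575565338135, 129.74911499023438), 4.657729148864746)
shift [-0.5  0.3 68. ] turn [-0.03 -0.   -0.17]
```

View pics/s4c.png

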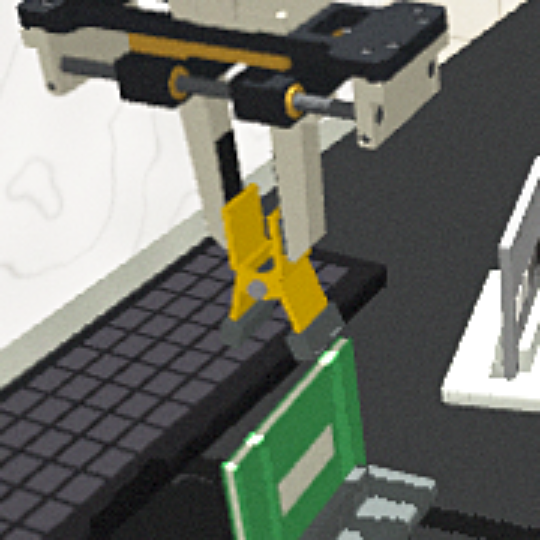

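The open jaws straddle the book edge in line with it, so I descend and watch the force.

Emit:
drive_tool(moves=[20,0,0,20,0,0,0,20,0,0,15,0,0,0,20,0,0,10,0,0,0,20,0,0,8,0,0,0,20,0,0,0,0,0,0])

```text
t: 7.8
tool_pos: [0.6523, 0.1237, 0.3481]
orientation: [-2.129, -2.308, 0.003]
force: [-0.4, -0.4, -1.1]
opening: 0.0298
gripper_force: 18.0
```

Emit:
drive_tool(moves=[20,0,0,5,0,0,0,20,0,0,4,0,0,0,20,0,0,3,0,0,0,20,0,0,0,0,0,0])

```text
t: 8.2
tool_pos: [0.6527, 0.1236, 0.3373]
orientation: [-2.13, -2.309, 0.001]
force: [0.3, 0.3, -0.2]
opening: 0.0295
gripper_force: 18.0
```

Emit:
drive_tool(moves=[20,0,0,2,0,0,0,20,0,0,1.5,0,0,0,20,0,0,0,0,0,0])

```text
t: 8.5
tool_pos: [0.6528, 0.1236, 0.334]
orientation: [-2.13, -2.309, 0.0]
force: [1.0, -0.9, -0.8]
opening: 0.0296
gripper_force: 18.0
```

```bash
sed -i 's/s4/s5/g;s/w4/w5/g' b.py; python3 b.py
```

```text
{'t': 8.5, 'q': [0.1101, 0.3416, 1.3734, -0.0, 1.4268, 0.0295], 'tool_pos': [0.6528, 0.1236, 0.334], 'orientation': [-2.1301, -2.309, 0.0003], 'force': [0.9949, -0.8535, -0.8339], 'opening': 0.0296}
[213 190]
702 [[-0.0219 -0.0143 -0.2233]
 [ 0.0051  0.0073 -0.192 ]
 [ 0.0167  0.0174 -0.1567]]
below tips 1179 [[-0.0283 -0.0377 -0.2689]
 [-0.0071  0.012  -0.2226]
 [ 0.0211  0.0385 -0.1906]]
1921 0.11986979289570927 ((650.9752807617188, 130.86727905273438), (114.84537506103516, 39.292240142822266), 79.90634155273438)
```

View pics/s5c.png

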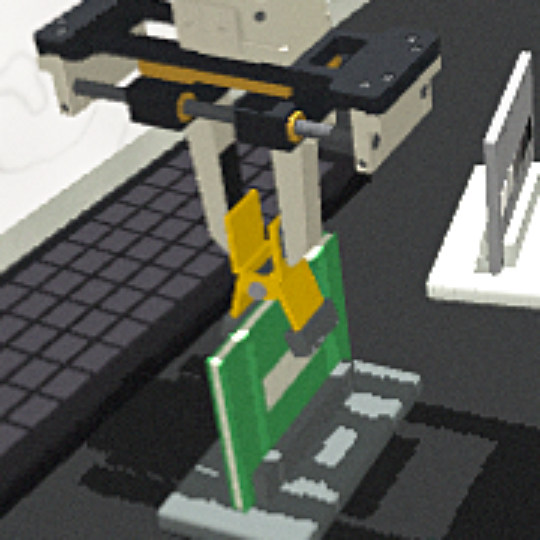

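The jaws straddle the book near mid-edge with about 27 mm overlap and no contact force. I release gradually.

Emit:
drive_tool(moves=[34,0,0,0,0,0,0,40,0,0,0,0,0,0,46,0,0,0,0,0,0,52,0,0,0,0,0,0,58,0,0,0,0,0,0,70,0,0,0,0,0,0,93,0,0,0,0,0,0,93,0,0,0,0,0,0])

```text
t: 9.4
tool_pos: [0.6529, 0.1237, 0.3344]
orientation: [2.13, 2.309, 0.0]
force: [0.3, -0.5, -1.3]
opening: 0.0775
gripper_force: 0.0
```

Emit:
drive_tool(moves=[93,0,0,0,0,0,0,93,0,0,-10,0,0,0,93,0,0,-20,0,0,0,93,0,0,-40,0,0,0,93,0,0,-40,0,0,0,93,0,0,-20,0,0,0,93,0,0,0,0,0,0])

```text
t: 10.1
tool_pos: [0.6533, 0.1237, 0.4705]
orientation: [2.126, 2.305, 0.011]
force: [0.7, -0.0, 0.9]
opening: 0.0931
gripper_force: 0.0
```

Run:
```python
from h import *
state()
c=robot.read_camera('side');P=cloud(c);hsv=cv2.cvtColor(c['color'],cv2.COLOR_RGB2HSV)
m=(c['depth']>0)&(hsv[...,0]>22)&(hsv[...,0]<34)&(hsv[...,1]>150)&(hsv[...,2]>50)&(P[...,2]<.2)
Q=P[m];print(np.percentile(Q,[1,50,99],axis=0).round(4))
cs=c['color'][150:330,150:300];w=robot.read_camera('wrist')['color']
cv2.imwrite('pics/end.png',np.hstack([cv2.resize(cs,(333,400)),cv2.resize(w,None,fx=.7,fy=1)[:400,:448]])[...,::-1])
```

```text
{'t': 10.1, 'q': [0.11, 0.287, 1.1915, 0.0, 1.6543, 0.0296], 'tool_pos': [0.6533, 0.1237, 0.4705], 'orientation': [2.1263, 2.3047, 0.0105], 'force': [0.7365, -0.0122, 0.9344], 'opening': 0.0931}
[[ 0.6252 -0.0643  0.0181]
 [ 0.6607  0.1296  0.1464]
 [ 0.8093  0.1404  0.1767]]
```

View pics/end.png

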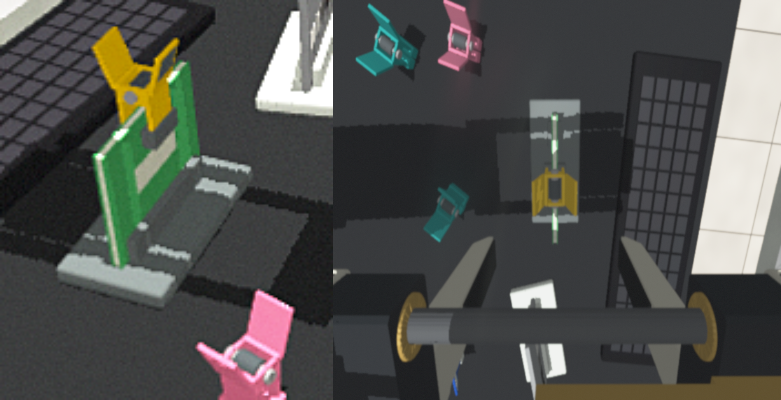

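The clip is on, upright. The wrist view suggests a possible offset along the edge, so I check it with depth.

Run:
```python
from h import *
for n in('wrist','top'):
    w=robot.read_camera(n);P=cloud(w);hsv=cv2.cvtColor(w['color'],cv2.COLOR_RGB2HSV)
    near=(w['depth']>0)&(np.hypot(P[...,0]-.652,P[...,1]-.124)<.09)
    m=near&(hsv[...,0]>18)&(hsv[...,0]<34)&(hsv[...,1]>130)&(P[...,2]>.14)&(P[...,2]<.2)
    T=P[m];print(n,'clip',cv2.minAreaRect((T[:,:2]*1000).astype(np.float32)) if len(T)>5 else 0,T[:,2].max() if len(T) else 0)
    m=near&(P[...,2]>.115)&(P[...,2]<.123);T=P[m]
    print('edge',np.percentile(T,[.5,50,99.5],axis=0).round(4) if len(T) else 0)
```

```text
wrist clip ((652.409912109375, 123.26985168457031), (53.44251251220703, 30.032800674438477), 4.959101676940918) 0.1777827702291204
edge [[0.6397 0.0613 0.1166]
 [0.6508 0.1476 0.1198]
 [0.6615 0.1875 0.1222]]
top clip 0 0
edge 0
```

The clip sits within about 1 mm of mid-edge, with its handles 53 mm wide as expected.

```bash
python3 -c "
from plant import robot
print(robot.close_job())"
```

```text
the job is handed in; nothing more can be done
None
```

The yellow clip is on the green logbook's top edge, upright, about 1 mm from the middle with its jaws about 27 mm down over both covers; the blue clip was never approached, the gripper is clear, and the job was handed in at about 10 s (no verdict returned).

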